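# Clear the pellet die and hold its plunger at the fill mark

## Task

Get the pellet die ready for its next charge: push the orange ejector tab in so that the finished dark pellet is pushed out into the little white tray, and let the tab spring back. Then take the plunger by its black head and draw it straight up, kept upright and not forced sideways against the die, until its whole green band shows above the die while the red band is still hidden in the bore; do not pull it right out. Finish holding the plunger still in the gripper at that height, and leave the crucibles and the jar alone.

Things in the scene. Friction and masses are not known exactly. Their poses are not given: they have to be found in the camera images.
- station: Fixed die station; origin at the centre of the underside of its navy base plate, 200 x 240 x 12 mm (x, y, z), lying on the bench; z up, yaw varies. On it (station mm): steel die block 60 x 60 at (-50, 30), top at z 80; ejector channel along y at x 45 under two retaining strips 14 mm apart (top z 35), opening at y 12 into a white tray; orange ejector tab (top at z 58) near the -y end. The rest is below z 36.
- die_mouth (a point): Centre of the mouth of the vertical blind bore in the die block's top face, station (-50, 30, 80) mm. The bore is 21 mm wide and 60 mm deep.
- plunger_head (a point): Centre of the plunger's black head, 28 mm across, 35 mm tall, gripped from above; own z = axis, up. Below it a bright rod, 20 mm across, 95 mm long, stands loose in the bore (1 mm clearance), foot on the bore's bottom at the start: this point is then 52.5 mm, the head's underside 35 mm above the die mouth. About 0.25 kg, no spring or latch: it drops if let go. Raised 60 mm, it leaves the bore.
- green_band (a point): Centre of the green band round the plunger's rod, on its axis, 81.5 mm below the head's centre; the band is 6 mm tall and starts hidden 29 mm below the die mouth: raising the plunger 32 mm bares all of it.
- red_band (a point): Centre of the red band round the plunger's rod, on its axis, 100.5 mm below the head's centre; the band is 8 mm tall; it begins to show when the plunger is raised 44 mm (38 mm is the middle of the right range).
- ejector (a joint): Travel of the orange ejector slide, m: 0 at rest, 0.036 fully pushed in at its stop (towards the station's +y, horizontally). A spring brings it back; pushing takes about 2.5 N at first and 8 N at the stop. The pellet leaves the channel in the last 10 mm or so: push it to the stop.
- ejector_tab (a point): Centre of the outer (-y) upright face of the orange ejector tab, 36 mm wide (x), 8 mm thick (y), from 13 to 58 mm above the bench; this point is 40 mm above the bench and moves with the tab. Push on this face towards the station's +y. Before it lie 26 mm of bare base plate (top at 12 mm), then bare bench.
- pellet_center (a point): Centre of the dark round pellet, 20 mm in diameter, 8 mm thick, lying flat in the channel under the strips at the start (channel floor 20 mm above the bench). Loose, about 12 g.
- tray_center (a point): Centre of the white tray's floor, 14 mm above the bench; inside 54 x 64 mm (station x, y), rim 31 mm above the bench. The pellet drops into it from the channel's end.
- crucible_a: Bystander: dark metal crucible, 38 mm across, 28 mm tall, origin at its underside.
- crucible_b: Bystander: white crucible, 38 mm across, 28 mm tall, origin at its underside.
- sample_jar: Bystander: sample jar with blue cap, 48 mm across, 70 mm tall, origin at its underside.
Things that resemble listed ones, but are neither listed nor needed, are in the scene too. Of the things like the part that bears plunger_head, leave any that is turquoise; of the rest the larger one is meant.

How it is judged:
On the way, in this order (a step that is already met when the one before it is completed fails the run):
1. the ejector has pushed the pellet out into the white tray (horizontal distance between pellet_center and tray_center below 0.034 m and y of pellet_center in the frame of station above 0.016 m and z of pellet_center in the frame of station below 0.023 m), for 0.2 s.
2. the tab is back and the plunger, in the fingers, is drawn up with green band bare and red band hidden (z of plunger_head in the frame of station between 0.1645 and 0.1765 m and contact force between plunger and the fingers above 2 N and value of joint ejector below 0.004 m), for 0.2 s.
At the end, for the whole second after the job is handed in: The gripper holds the plunger still (over 2 N), raised 32 to 44 mm, upright within 2.5 degrees, within 4 mm of the bore axis, pressing on the die with under 10 N; the pellet lies in the white tray; the ejector tab is within 4 mm of rest (all of step 1 and all of step 2 and angle between plunger_head's own z axis and vertical below 0.045 rad and contact force between plunger and station below 10 N and linear speed of plunger below 0.01 m/s and horizontal distance between plunger_head and die_mouth below 0.004 m); the arm keeps its last pose, push and grip.
It fails at once if the plunger, once drawn up 3 mm, is forced hard against the die (over 25 N) (z of plunger_head in the frame of station above 0.1355 m and contact force between plunger and station above 25 N).
It fails at once if the plunger is pulled right out of the die (z of plunger_head in the frame of station above 0.1925 m).
It fails at once if the dark crucible is disturbed (moved over 20 mm) (distance of crucible_a from where it was at the start of the episode above 0.02 m).
It fails at once if the white crucible is disturbed (moved over 20 mm) (distance of crucible_b from where it was at the start of the episode above 0.02 m).
It fails at once if the sample jar is disturbed (moved over 20 mm) (distance of sample_jar from where it was at the start of the episode above 0.02 m).
It also fails if it takes over 45 s, if anything falls off the work surface, if the arm or the gripper's body presses on something with over 40 N, if the wrist force passes 120 N, or if a joint passes its speed limit or range.

## Robot

A 6-joint arm with a two-finger parallel gripper is mounted at the origin on the work surface. World frame = base frame: x ahead of the robot, y to its left, z up, the work surface at z = 0. Lengths are in m, angles in rad, forces in N, time in s.
With the tool pointing down it reaches from about 0.4 to 0.825 m from the base axis. Payload 7 kg.
Tool frame: the origin (TCP) lies between the finger pads; the fingertips stand 11 mm ahead of it and the grasp point (between the pads) lies 8 mm behind it (arm.tips_ahead is the distance from the TCP to the fingertips, in m); z points along the fingers, x is the direction in which the jaws open and shut, and the axes are right-handed (so a half turn about z gives the same grasp; the last joint's range is limited). The gripper opens to 88 mm and grips with 3 to 60 N. Pads are 19 mm wide; open, the fingers measure 130 mm over their backs; the gripper's body (78 mm by 193 mm) begins 47 mm behind the grasp point.
Start: joints at [1.427, 0.359, 0.012, 0, -1.224, -0.288], TCP at [0.282, 0.613, 0.238] pointing down, gripper open.
Joint ranges: [-3.07, 3.07], [-1.43, 2.12], [-1.02, 1.25], [-3.03, 1.67], [-3.05, -0], [-3.03, 3.03]. Speed limits (rad/s): [2.39, 2.39, 3.01, 3.14, 3.14, 3.14].

## Interface

Orientations are given as [roll, pitch, yaw] about the fixed x, y, z axes, in that order (R = Rz(yaw) Ry(pitch) Rx(roll)).
In Python, from station import arm, optics, finder gives the robot as it stands. The module is installed in compiled form; this text tells all that it offers.
- The arm moves only by the tool apply_moves, never from a script. Its argument "increments" is one flat list of numbers, 6 for each row, row after row: the shift along the world's x, y, z in m, then the turn, a rotation vector about the world's x, y, z in rad. In form: [tx, ty, tz, rx, ry, rz, tx, ty, tz, rx, ry, rz, ...]. A call has 1 to 20 rows; each row shifts and turns the pose as measured when the row begins; what a row does not reach is not made up. A row lasts 1/12 s, in which the tool goes at most 41.7 mm and 7.16 degrees, less where a joint would pass 70% of its speed; a pose out of reach is approached as far as the arm can. A call with a gripper value outside its range is refused whole. "hand" is the closure, from 0 (fully open) to 1 (shut), set as the call begins (left out, the last holds). The fingers move at their own pace and stop on an object; "force" is the grip in N (left out, the last holds). Time passes only in rows, so rows that do not move let the fingers close. It gives the time, the measured TCP pose, the force and the opening at its end, in the units of the state.
- arm.get_state(): the state, without advancing time (a new reading comes with each control period).
- optics.grab_frame(name): name is "side" or "top" or "wrist"; returns the picture (400x640x3 uint8, red, green, blue); there is no depth.
- optics.camera_model(name): a dict with "fx", "fy", "cx", "cy" (pixels), "world_to_cam" (4x4, takes a point from world to camera coordinates); the wrist camera has in their place "T_tool_cam" (4x4, takes a point from camera to tool coordinates, whose origin is the TCP and whose axes are the tool frame's). Camera axes: x right, y up, looking along -z (the intrinsics and any distortion apply to the point x, -y, -z); pixel columns grow to the right and rows downward; lengths in m; the calibration is good to about 2 mm. A picture is of the moment at which its call begins: read the wrist's pose just before it. camera_model takes no time and is no camera call.
- arm.job_done(): hands the job in, once; it reports no verdict.
Trained networks look in the newest picture that a camera, given by its name, has taken for a name from the list of things; names that differ only in an ending like _2 or _b are one class to them, and where a whole thing is asked for, a point or a joint stands for the part that bears it (a point fixed in the world has none). Each returns a list of dicts, best first, with "conf" (0 to 1); they miss things now and then, are a little off and sometimes report something else, mostly with a low value. They report only what shows in the picture. A call takes as long as a camera call. They do not tell look-alikes from the thing itself.
- finder.find_in(camera, name): "box" ([left, top, right, bottom] in pixels, round what is visible of it).
- finder.landmark_of(camera, name): "point" ([column, row] in pixels: a listed point, or the origin of a listed thing).
The state is a dict: "t": time; "q": joint angles; "qd": joint speeds; "joint_efforts": joint torques, N m; "eef_pos": TCP position; "ee_rot": TCP orientation; "force": force on the tool from outside, world axes, zero at the start; "moment": the same for the moment, N m; "width": finger opening in m.
Only numpy, scipy, OpenCV 4.12 (cv2) and the standard library are available. Lean on these libraries where they do the work, as an engineer would, in place of code of your own. Each camera call takes 0.05 s, during which the arm holds its last target. There are 200 camera calls.

## Working session

There is one attempt and no reset: what is moved stays moved. The work goes in short steps, Python scripts to look and compute and a tool call to move; the robot and the scene stay as the last step left them, time stands still between calls to the robot, and variables do not carry over. Pictures are saved under pics/ and viewed, about 8 in all and at most 12, crops included, and the job is handed in when it is done.

Besides the shell and the picture viewer there is one more tool, called after ">>>" in YAML: its name, and indented under it one key for each argument. apply_moves: Moves the arm, as the interface text tells. Its arguments: {"type":"object","properties":{"increments":{"type":"array"},"hand":{"type":"number"},"force":{"type":"number"}},"required":["increments"]}

```bash
mkdir -p pics
cat > h.py <<'E'
import numpy as np,cv2
from station import arm,optics,finder
def cam(n):
    m=optics.camera_model(n); K=np.array([[m['fx'],0,m['cx']],[0,m['fy'],m['cy']],[0,0,1]])
    return m,K
def Rrpy(r):
    from scipy.spatial.transform import Rotation as R
    return R.from_euler('xyz',r).as_matrix()
def T_wc(n,s=None):
    m,K=cam(n)
    if 'world_to_cam' in m: return np.linalg.inv(np.array(m['world_to_cam'])),K,m
    s=s or arm.get_state(); T=np.eye(4);T[:3,:3]=Rrpy(s['ee_rot']);T[:3,3]=s['eef_pos']
    return T@np.array(m['T_tool_cam']),K,m
def ray(n,px,s=None):
    T,K,m=T_wc(n,s); d=np.linalg.inv(K)@[px[0],px[1],1]; d=T[:3,:3]@[d[0],-d[1],-d[2]]
    return T[:3,3],d/np.linalg.norm(d)
def atz(n,px,z,s=None):
    o,d=ray(n,px,s); return o+d*(z-o[2])/d[2]
def proj(n,p,s=None):
    T,K,m=T_wc(n,s); c=np.linalg.inv(T)@[*p,1]; u=K@[c[0],-c[1],-c[2]]; return u[:2]/u[2]
def tri(obs):
    A=0;b=0
    for o,d in obs:
        P=np.eye(3)-np.outer(d,d); A=A+P;b=b+P@o
    return np.linalg.solve(A,b)
E
python3 - <<'E'
from h import *
np.set_printoptions(precision=4,suppress=True)
s=arm.get_state();print(s); 
for c in ['side','top','wrist']:
    m=optics.camera_model(c);print(c,{k:(v if np.ndim(v)==0 else np.array(v).tolist()) for k,v in m.items()} if c=='top' else [k for k in m])
    print(T_wc(c)[0][:3,3])
    f=optics.grab_frame(c);cv2.imwrite(f'pics/{c}0.png',f[...,::-1])
    if c=='wrist':continue
    for n in ['station','die_mouth','plunger_head','ejector_tab','pellet_center','tray_center','crucible_a','sample_jar']:
        print(c,n,[(np.round(x['point']).tolist(),round(x['conf'],2)) for x in finder.landmark_of(c,n)[:4]])
a=cv2.imread('pics/side0.png');b=cv2.imread('pics/top0.png')
cv2.imwrite('pics/both.png',cv2.resize(np.vstack([a,b]),None,fx=.75,fy=.75,interpolation=cv2.INTER_AREA))
E
```

```text
{'t': 0.0, 'q': array([ 1.4271,  0.3594,  0.0111, -0.0004, -1.2241, -0.2881]), 'qd': array([ 0.0019,  0.0012, -0.0009, -0.0009, -0.0012, -0.0001]), 'joint_efforts': array([  0.0005, -58.2717,  29.3062,   6.9975,   0.0069,  -0.0002]), 'eef_pos': array([0.2823, 0.6126, 0.2366]), 'ee_rot': array([-3.1415, -0.0016, -2.0027]), 'force': array([0.0255, 0.0512, 0.0629]), 'moment': array([-0.0561, -0.0147,  0.0212]), 'width': 0.08756228835724712}
side ['fx', 'fy', 'cx', 'cy', 'world_to_cam']
[0.0823 0.5199 0.4849]
side station [([317.0, 260.0], 0.68), ([259.0, 221.0], 0.59)]
side die_mouth [([338.0, 239.0], 0.87)]
side plunger_head [([340.0, 212.0], 0.87), ([384.0, 284.0], 0.76), ([341.0, 308.0], 0.61), ([340.0, 252.0], 0.57)]
side ejector_tab [([315.0, 208.0], 0.97)]
side pellet_center [([292.0, 239.0], 0.6)]
side tray_center [([281.0, 258.0], 0.69)]
side crucible_a [([277.0, 340.0], 0.82), ([259.0, 222.0], 0.65), ([316.0, 258.0], 0.3)]
side sample_jar [([206.0, 269.0], 0.89)]
top {'fx': 515.5515047752383, 'fy': 515.5515047752383, 'cx': 319.211111710208, 'cy': 208.11412588432358, 'world_to_cam': [[-0.026230768165148917, -0.999655756529634, 0.0005614611572062106, 0.08112130822232057], [0.9865114814243103, -0.025795075308136826, 0.16164687163029212, -0.5365804777410422], [-0.16157674281739556, 0.0047940094923134904, 0.9868485059285993, -0.9270381172331577], [0.0, 0.0, 0.0, 1.0]]}
[0.3817 0.0717 1.0015]
top station [([290.0, 228.0], 0.93), ([205.0, 276.0], 0.47)]
top die_mouth [([286.0, 254.0], 0.89), ([261.0, 216.0], 0.2)]
top plunger_head [([214.0, 331.0], 0.71), ([266.0, 324.0], 0.65), ([284.0, 257.0], 0.53)]
top ejector_tab [([328.0, 184.0], 0.53)]
top pellet_center [([285.0, 209.0], 0.53), ([329.0, 182.0], 0.31)]
top tray_center [([260.0, 216.0], 0.86)]
top crucible_a [([203.0, 277.0], 0.65), ([282.0, 144.0], 0.51)]
top sample_jar []
wrist ['fx', 'fy', 'cx', 'cy', 'T_tool_cam']
[0.3424 0.585  0.3861]
```

View pics/both.png

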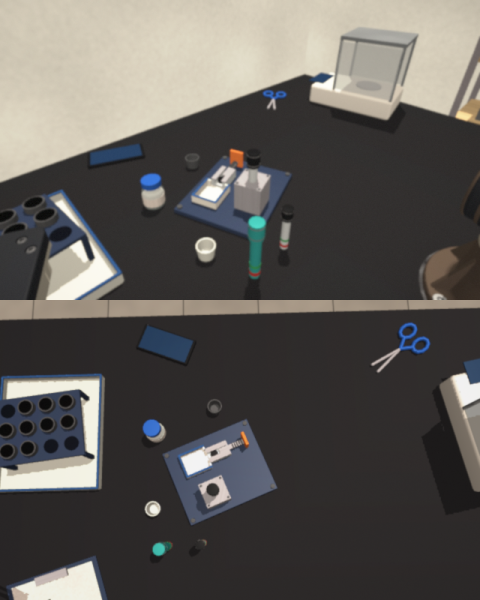

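The plunger candidates in the full-size side picture are the turquoise one at (341,308), which is excluded. The small one with a black head stands on the bench at (384,284). The larger one stands in the die at (340,212) and is the one meant. Next I fit the station pose by reprojection and confirm in a crop.

```bash
cat > fit.py <<'E'
from h import *
from scipy.optimize import least_squares
P={'station':(0,0,0),'die_mouth':(-50,30,80),'plunger_head':(-50,30,132.5),'tray':(45,47,14),'tab':(45,-94,40)}
def toW(v,p):
    c,s=np.cos(v[2]),np.sin(v[2]); x,y,z=np.array(p)/1000
    return np.array([v[0]+c*x-s*y,v[1]+s*x+c*y,z])
def toS(v,w):
    c,s=np.cos(v[2]),np.sin(v[2]); d=np.array(w[:2])-v[:2]
    return np.array([c*d[0]+s*d[1],-s*d[0]+c*d[1],w[2]])*1000
E
python3 - <<'E'
from fit import *
np.set_printoptions(precision=4,suppress=True)
for c in ['side','wrist']: print(c,[k for k in optics.camera_model(c)])
# base plate corners from top image by colour
im=cv2.imread('pics/top0.png');hsv=cv2.cvtColor(im,cv2.COLOR_BGR2HSV)
obs=[('side','die_mouth',(338,239)),('side','plunger_head',(340,212)),('top','die_mouth',(286,254)),('top','plunger_head',(284,257)),('top','tray',(260,216)),('side','tray',(281,258)),('top','station',(290,228)),('side','station',(317,260))]
obs=obs[:6]+[obs[6],('top','tab',(328,184)),('side','tab',(315,208))]
def res(v,ty): 
    Q=dict(P); Q['tab']=(45,ty,40)
    return np.concatenate([proj(c,toW(v,Q[n]))-np.array(px) for c,n,px in obs])
best=None
for y0 in np.arange(0,6.3,.8):
    r=least_squares(lambda v:res(v[:3],v[3]*1000),[.45,.13,y0,-.09],loss='soft_l1')
    if best is None or r.cost<best.cost:best=r
print(best.x,best.cost);print(best.fun.reshape(-1,2) if 0 else res(best.x[:3],best.x[3]*1000).reshape(-1,2))
np.save('v.npy',best.x[:3]);v=best.x[:3]
for n,f in (('side',3),('top',3)):
    im=cv2.imread(f'pics/{n}0.png').copy()
    for p in [(-100,-120,12),(100,-120,12),(100,120,12),(-100,120,12),(-50,30,132.5),(45,best.x[3]*1000,40),(-80,0,80),(-20,0,80),(-20,60,80),(-80,60,80)]:
        u=proj(n,toW(v,p));cv2.circle(im,tuple(np.int32(np.round(u*16))),16,(0,255,0),-1,shift=4)
    u=np.int32(proj(n,toW(v,(0,0,40)))); 
    cr=im[u[1]-75:u[1]+75,u[0]-90:u[0]+110]; cv2.imwrite(f'pics/c_{n}.png',cv2.resize(cr,None,fx=2,fy=2,interpolation=cv2.INTER_CUBIC))
cv2.imwrite('pics/c1.png',np.hstack([cv2.imread('pics/c_side.png'),cv2.imread('pics/c_top.png')]))
for n in ['tab0']: print(toW(v,(45,best.x[3]*1000,40)),toW(v,(-50,30,132.5)))
E
```

```text
side ['fx', 'fy', 'cx', 'cy', 'world_to_cam']
wrist ['fx', 'fy', 'cx', 'cy', 'T_tool_cam']Traceback (most recent call last):
  File "<stdin>", line 13, in <module>
    return func(*args, **kwargs)
    result = trf(vector_fun.fun, vector_fun.jac, x0, f0, J0, lb, ub, ftol, xtol,
                 gtol, max_nfev, x_scale, loss_function, tr_solver,
                 tr_options.copy(), verbose, callback=callback_wrapped)
    return trf_no_bounds(
        fun, jac, x0, f0, J0, ftol, xtol, gtol, max_nfev, x_scale,
        loss_function, tr_solver, tr_options, verbose, callback=callback)
    J = jac(x)
    self._update_jac()
    ~~~~~~~~~~~~~~~~^^
    self.J = self.jac_wrapped(xp_copy(self.x), f0=self.f)
             ~~~~~~~~~~~~~~~~^^^^^^^^^^^^^^^^^^^^^^^^^^^^
    J, dct = approx_derivative(
             ~~~~~~~~~~~~~~~~~^
        self.fun,
        ^^^^^^^^^
    ...<2 lines>...
        **self.finite_diff_options,
        ^^^^^^^^^^^^^^^^^^^^^^^^^^^
    )
    ^
    J, _nfev = _dense_difference(fun_wrapped, x0, f0, h,
               ~~~~~~~~~~~~~~~~~^^^^^^^^^^^^^^^^^^^^^^^^
                    
[... 286 characters left out ...]
*self.kwargs))
                      ~~~~~~~~^^^^^^^^^^^^^^^^^^^^^^^^^^^^^^
    return np.atleast_1d(self.fun(x))
                         ~~~~~~~~^^^
    return self.f(x, *self.args, **self.kwargs)
           ~~~~~~^^^^^^^^^^^^^^^^^^^^^^^^^^^^^^
  File "<stdin>", line 13, in <lambda>
  File "<stdin>", line 10, in res
  File "h.py", line 20, in proj
    T,K,m=T_wc(n,s); c=np.linalg.inv(T)@[*p,1]; u=K@[c[0],-c[1],-c[2]]; return u[:2]/u[2]
          ~~~~^^^^^
  File "h.py", line 10, in T_wc
    m,K=cam(n)
        ~~~^^^
  File "h.py", line 4, in cam
    m=optics.camera_model(n); K=np.array([[m['fx'],0,m['cx']],[0,m['fy'],m['cy']],[0,0,1]])
ValueError: time passes only in moves, steps and waits
```

```bash
sed -i 's/^def cam(n):/from functools import lru_cache\n@lru_cache(None)\ndef cam(n):/' h.py
cat > f1.py <<'E'
from fit import *
np.set_printoptions(precision=4,suppress=True)
obs=[('side','die_mouth',(338,239)),('side','plunger_head',(340,212)),('top','die_mouth',(286,254)),('top','plunger_head',(284,257)),('top','tray',(260,216)),('side','tray',(281,258)),('top','station',(290,228)),('top','tab',(328,184)),('side','tab',(315,208))]
def res(v): return np.concatenate([proj(c,toW(v,P[n]))-np.array(px) for c,n,px in obs])
best=None
for y0 in np.arange(0,6.3,.8):
    r=least_squares(res,[.45,.13,y0],loss='soft_l1')
    if best is None or r.cost<best.cost:best=r
v=best.x;print(v,best.cost);print(res(v).reshape(-1,2))
np.save('v.npy',v)
L=[]
for n in ('side','top'):
    im=cv2.imread(f'pics/{n}0.png')
    for p in [(-100,-120,12),(100,-120,12),(100,120,12),(-100,120,12),(-50,30,132.5),(45,-94,40),(-80,0,80),(-20,0,80),(-20,60,80),(-80,60,80)]:
        u=proj(n,toW(v,p));cv2.circle(im,tuple(np.int32(np.round(u*16)).tolist()),16,(0,255,0),-1,shift=4)
    u=np.int32(proj(n,toW(v,(0,0,40)))); 
    L.append(cv2.resize(im[u[1]-75:u[1]+110,u[0]-90:u[0]+110],None,fx=2,fy=2,interpolation=cv2.INTER_CUBIC))
cv2.imwrite('pics/c1.png',np.hstack(L))
print(toW(v,P['tab']),toW(v,P['plunger_head']))
E
python3 f1.py
```

```text
[0.5062 0.1205 6.6774] 10.529772438150982
[[-0.9156 -1.1541]
 [-1.8973 -1.3455]
 [-0.1583  1.4552]
 [-0.1323 -3.7593]
 [ 0.3826  0.586 ]
 [ 0.6915  1.8481]
 [ 2.311   0.7099]
 [-0.9831  0.7004]
 [ 0.1848 -0.6945]]
[0.5839 0.051  0.04  ] [0.4486 0.129  0.1325]
```

View pics/c1.png

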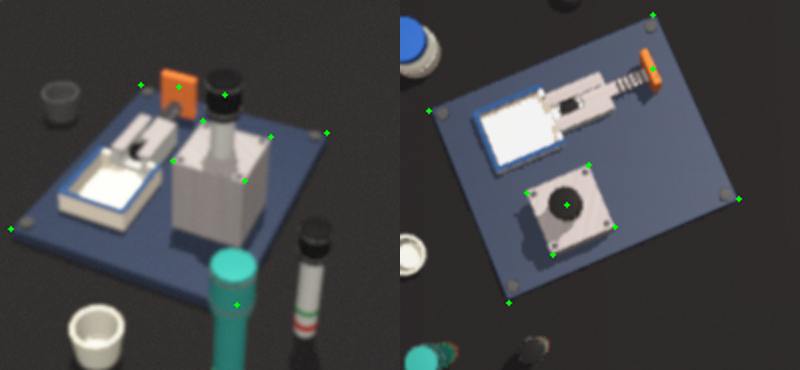

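Larger plunger in the die confirmed: black head at crop (225,95) on the bright rod. The small look-alike is at (315,240) and the turquoise one at (233,300). The fitted plate and die corners match the picture to about 2 mm. I close the gripper and move in front of the tab.

>>> apply_moves:
  increments: [0.0174, -0.0327, 0, 0, 0, -0.0414, 0.0174, -0.0327, 0, 0, 0, -0.0414, 0.0174, -0.0327, 0, 0, 0, -0.0414, 0.0174, -0.0327, 0, 0, 0, -0.0414, 0.0174, -0.0327, 0, 0, 0, -0.0414, 0.0174, -0.0327, 0, 0, 0, -0.0414, 0.0174, -0.0327, 0, 0, 0, -0.0414, 0.0174, -0.0327, 0, 0, 0, -0.0414, 0.0174, -0.0327, 0, 0, 0, -0.0414, 0.0174, -0.0327, 0, 0, 0, -0.0414, 0.0174, -0.0327, 0, 0, 0, -0.0414, 0.0174, -0.0327, 0, 0, 0, -0.0414, 0.0174, -0.0327, 0, 0, 0, -0.0414, 0.0174, -0.0327, 0, 0, 0, -0.0414, 0.0174, -0.0327, 0, 0, 0, -0.0414, 0.0174, -0.0327, 0, 0, 0, -0.0414, 0.0174, -0.0327, 0, 0, 0, -0.0414, 0.0174, -0.0327, 0, 0, 0, -0.0414]
  hand: 1
  force: 20

```text
t: 2.45
eef_pos: [0.6014, 0.0017, 0.2399]
ee_rot: [-3.141, 0.009, -2.77]
force: [0.7, 1.0, -0.5]
width: 0.0006
```

```bash
cat > f2.py <<'E'
from fit import *
import sys
np.set_printoptions(precision=4,suppress=True)
tag=sys.argv[1]; v=np.load('v.npy'); s=arm.get_state(); print(s['eef_pos'],s['ee_rot'])
f=optics.grab_frame('wrist')[...,::-1].copy()
for n,k in [('die_mouth','die_mouth'),('plunger_head','plunger_head'),('tray_center','tray'),('ejector_tab','tab'),('pellet_center',None),('station','station')]:
    for x in finder.landmark_of('wrist',n)[:2]:
        z={'pellet_center':.024}.get(n) or P[k][2]/1000
        print(n,np.round(x['point']),round(x['conf'],2),'pred',proj('wrist',toW(v,P[k]),s) if k else '', 'stn',toS(v,atz('wrist',x['point'],z,s)))
for p in [(-100,-120,12),(100,-120,12),(100,120,12),(-100,120,12),(-50,30,132.5),(45,-94,40),(-80,0,80),(-20,0,80),(-20,60,80),(-80,60,80),(27,-94,58),(63,-94,58)]:
    u=proj('wrist',toW(v,p),s);cv2.circle(f,tuple(np.int32(np.round(u*16)).tolist()),32,(0,255,0),-1,shift=4)
cv2.imwrite(f'pics/{tag}.png',f)
E
python3 f2.py w1
```

```text
[0.6014 0.0017 0.2399] [-3.1414  0.0092 -2.7704]
ejector_tab [321. 223.] 0.56 pred [317.459  222.2655] stn [ 40.6777 -93.1774  40.    ]
pellet_center [318. 279.] 0.55 pred  stn [46.5568 -3.3745 24.    ]
```

View pics/w1.png

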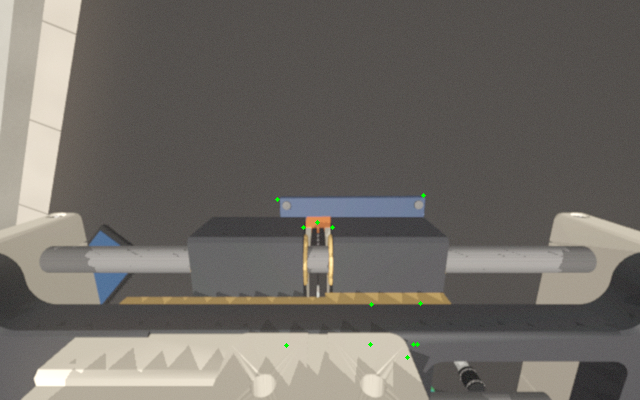

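The wrist picture shows the plate's edge level, at (280,198) to (425,197), with the tab at (318,222). My predicted corners tilt about 0.02 rad more. I refine the yaw from the plate outline in the top picture.

```bash
cat > f3.py <<'E'
from fit import *
np.set_printoptions(precision=4,suppress=True)
im=cv2.imread('pics/top0.png');b=im.astype(int)
m=((b[...,0]-b[...,2])>12).astype(np.uint8); v=np.load('v.npy')
c=np.int32([proj('top',toW(v,p)) for p in [(-115,-135,12),(115,-135,12),(115,135,12),(-115,135,12)]])
k=np.zeros_like(m);cv2.fillPoly(k,[c],1);m=cv2.morphologyEx(m*k,cv2.MORPH_OPEN,np.ones((3,3)))
cs=max(cv2.findContours(m,0,1)[0],key=cv2.contourArea)
W=np.array([atz('top',p[0],.012)[:2] for p in cs],np.float32)*1000
h=cv2.convexHull(W)
r=cv2.minAreaRect(h);print(r)
# wrist edge line
f=cv2.imread('pics/w1.png').astype(int);e=[]
for col in list(range(295,305))+list(range(330,410)):
    d=f[180:212,col,0]-f[180:212,col,2]; 
    i=np.argmax(d>15); e.append((col,180+i))
p=np.polyfit(*np.array(e).T,1);print(p,np.polyval(p,[280,424]))
s={'eef_pos':np.array([.6014,.0017,.2399]),'ee_rot':np.array([-3.1414,.0092,-2.7704])}
A,B=[atz('wrist',(x,np.polyval(p,x)),.012,s) for x in (280,424)];print(A,B,np.arctan2(*(B-A)[1::-1]), toS(v,A),toS(v,B))
E
python3 f3.py
```

```text
((506.87603759765625, 120.07205200195312), (200.14466857910156, 240.1200408935547), 21.769895553588867)
[ -0.008  199.0382] [196.7982 195.6462]
[0.6419 0.0444 0.012 ] [ 0.4591 -0.0287  0.012 ] -2.7611015892364126 [  95.9926 -122.3737   12.    ] [-100.81   -119.6806   12.    ]
```

>>> apply_moves:
  increments: [-0.0034, 0.0106, 0, -0.0033, 0.0086, 0.009, 0, 0, -0.034, 0, 0, 0, 0, 0, -0.034, 0, 0, 0, 0, 0, -0.034, 0, 0, 0, 0, 0, -0.034, 0, 0, 0, 0, 0, -0.034, 0, 0, 0, 0, 0, -0.02, 0, 0, 0, 0, 0, 0, 0, 0, 0]

```text
t: 3.47
eef_pos: [0.5956, 0.0292, 0.0501]
ee_rot: [-3.14, 0.013, -2.737]
force: [-1.0, -1.4, 0.6]
width: 0.0003
```

```bash
python3 -c "
from fit import *
v=np.array([.5069,.1201,.380]);np.save('v.npy',v)
s=arm.get_state();print(s['eef_pos'],s['ee_rot'],s['force'],toS(v,s['eef_pos']))"
```

```text
[0.59556873 0.02915465 0.05009408] [-3.14025925  0.0125802  -2.73744174] [-1.02254597 -1.43989345  0.57337231] [  48.61002546 -117.34677679   50.09408234]
```

>>> apply_moves:
  increments: [-0.0033, -0.0013, -0.012, -0.005, 0.0116, -0.0246, 0, 0, 0, 0, 0, 0, 0, 0, 0, 0, 0, 0]

```text
t: 3.72
eef_pos: [0.5921, 0.0319, 0.0397]
ee_rot: [-3.139, -0.001, -2.755]
force: [0.6, 0.3, 1.0]
width: 0.0005
```

>>> apply_moves:
  increments: [-0.0015, 0.0037, 0, 0, 0, 0, -0.0015, 0.0037, 0, 0, 0, 0, -0.0015, 0.0037, 0, 0, 0, 0, -0.0015, 0.0037, 0, 0, 0, 0, -0.0015, 0.0037, 0, 0, 0, 0, -0.0015, 0.0037, 0, 0, 0, 0, -0.0015, 0.0037, 0, 0, 0, 0, -0.0015, 0.0037, 0, 0, 0, 0]

```text
t: 4.38
eef_pos: [0.5818, 0.0638, 0.0458]
ee_rot: [-3.137, 0.007, -2.752]
force: [3.3, -5.8, -4.2]
width: 0.0007
```

>>> apply_moves:
  increments: [-0.0015, 0.0037, -0.003, 0, 0, 0, -0.0015, 0.0037, -0.003, 0, 0, 0, -0.0011, 0.0028, -0.001, 0, 0, 0, -0.0008, 0.0019, -0.001, 0, 0, 0]

```text
t: 4.72
eef_pos: [0.5789, 0.075, 0.0414]
ee_rot: [-3.133, 0.01, -2.751]
force: [2.4, -10.9, 6.3]
width: 0.0002
```

>>> apply_moves:
  increments: [-0.001, 0.0025, 0, 0, 0, 0, -0.001, 0.0025, 0, 0, 0, 0, -0.0011, 0.0028, 0, 0, 0, 0]

```text
t: 4.97
eef_pos: [0.5786, 0.0753, 0.0418]
ee_rot: [-3.123, 0.009, -2.75]
force: [13.2, -23.3, -9.9]
width: 0.0003
```

```bash
cat > f4.py <<'E'
from fit import *
import sys
np.set_printoptions(precision=4,suppress=True)
v=np.load('v.npy');s=arm.get_state();print(s['eef_pos'],s['ee_rot'],s['force'],toS(v,s['eef_pos']),s['t'])
for n in ('side','top'):
    f=optics.grab_frame(n)[...,::-1]
    for x in finder.landmark_of(n,'pellet_center')[:3]: print(n,x['conf'],x['point'],toS(v,atz(n,x['point'],.018)),'tray px',proj(n,toW(v,P['tray'])))
    u=np.int32(proj(n,toW(v,(0,0,60))));cr=cv2.resize(f[max(0,u[1]-75):u[1]+75,u[0]-65:u[0]+65],None,fx=3,fy=3,interpolation=cv2.INTER_CUBIC)
    cv2.imwrite(f'pics/{sys.argv[1]}_{n}.png',cr)
cv2.imwrite(f'pics/{sys.argv[1]}.png',np.hstack([cv2.imread(f'pics/{sys.argv[1]}_{n}.png') for n in ('side','top')]))
E
python3 f4.py p1
```

```text
[0.5786 0.0753 0.0418] [-3.1229  0.0092 -2.7505] [ 13.2459 -23.282   -9.8569] [ 49.9986 -68.1981  41.796 ] 4.9667
side 0.51 [287.0, 250.4] [45.4667 25.6992 18.    ] tray px [281.4674 259.2471]
top 0.41 [270.4, 215.0] [38.3681 29.135  18.    ] tray px [260.7542 215.7999]
```

View pics/p1.png

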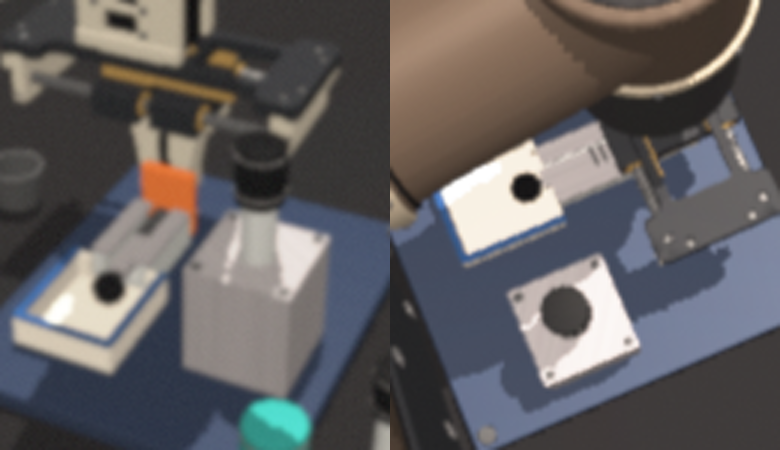

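The tab is at its stop, with the force up to about 26 N. The pellet lies in the tray, at (108,288) in the side crop and (525,187) in the top crop. I back off.

>>> apply_moves:
  increments: [0.0011, -0.0028, 0, 0, 0, 0, 0.0015, -0.0037, 0, 0, 0, 0, 0.003, -0.0074, 0, 0, 0, 0, 0.003, -0.0074, 0, 0, 0, 0, 0.003, -0.0074, 0, 0, 0, 0, 0.003, -0.0074, 0, 0, 0, 0, 0.003, -0.0074, 0, 0, 0, 0, 0, 0, 0, 0, 0, 0, 0, 0, 0.03, 0, 0, 0, 0, 0, 0.034, 0, 0, 0, 0, 0, 0.034, 0, 0, 0, 0, 0, 0.034, 0, 0, 0, 0, 0, 0.034, 0, 0, 0, 0, 0, 0.02, 0, 0, 0, 0, 0, 0, 0, 0, 0]

```text
t: 6.42
eef_pos: [0.5965, 0.0266, 0.2365]
ee_rot: [-3.123, 0.009, -2.753]
force: [0.9, 1.2, 0.3]
width: 0.0005
```

```bash
python3 f4.py p2
```

```text
[0.5965 0.0266 0.2365] [-3.1231  0.0089 -2.753 ] [0.8646 1.1706 0.2769] [  48.4826 -120.0989  236.4602] 6.4167
side 0.3 [317.6, 206.7] [  56.7474 -127.7224   18.    ] tray px [281.4674 259.2471]
top 0.51 [274.0, 211.2] [42.4826 19.921  18.    ] tray px [260.7542 215.7999]
```

View pics/p2.png

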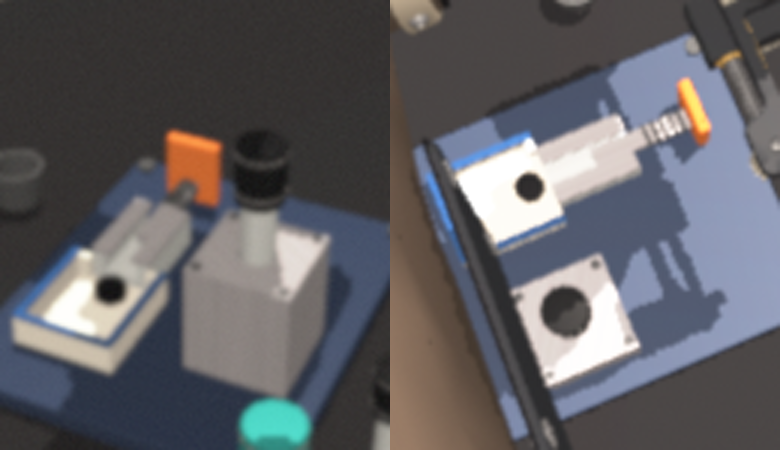

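Tab is back at rest (crop 193,170) and the pellet is still in the tray. I open the gripper and go over the head.

>>> apply_moves:
  increments: [-0.012, 0.008, 0, 0, 0, 0, -0.018, 0.013, 0, 0, 0, 0, -0.018, 0.013, 0, 0, 0, 0, -0.018, 0.013, 0, 0, 0, 0, -0.018, 0.013, 0, 0, 0, 0, -0.018, 0.013, 0, 0, 0, 0, -0.018, 0.013, 0, 0, 0, 0, -0.012, 0.008, 0, 0, 0, 0, -0.006, 0.004, 0, 0, 0, 0, 0, 0, 0, 0, 0, 0, 0, 0, 0, 0, 0, 0]
  hand: 0

```text
t: 7.53
eef_pos: [0.4414, 0.1231, 0.2099]
ee_rot: [-3.122, -0.035, -2.757]
force: [0.6, 0.6, 0.2]
width: 0.0683
```

```bash
cat > f5.py <<'E'
from fit import *
import sys
from scipy.spatial.transform import Rotation as R
np.set_printoptions(precision=4,suppress=True)
v=np.load('v.npy');s=arm.get_state()
tgt=R.from_euler('xyz',[np.pi,0,.380-np.pi]);rv=(tgt*R.from_euler('xyz',s['ee_rot']).inv()).as_rotvec()
g=toW(v,P['plunger_head']);print(s['t'],s['eef_pos'],'rv',rv,'d',g-s['eef_pos'],'F',s['force'],'M',s['moment'],'w',s['width'])
for n in sys.argv[2:]:
    f=optics.grab_frame(n)[...,::-1].copy()
    for k in ('die_mouth','plunger_head'):
        for x in finder.landmark_of(n,k)[:3]: print(n,k,round(x['conf'],2),x['point'],toW(v,P[k]),atz(n,x['point'],P[k][2]/1000,s),'pred',proj(n,toW(v,P[k]),s))
    cv2.imwrite(f'pics/{sys.argv[1]}_{n}.png',f)
E
python3 f5.py g1 wrist side
```

```text
7.5333 [0.4414 0.1231 0.2099] rv [ 0.0309 -0.0249 -0.0052] d [ 0.0079  0.0063 -0.0774] F [0.5548 0.5562 0.2044] M [ 0.2089 -0.1641  0.0231] w 0.06831243953042193
wrist die_mouth 0.78 [305.2, 202.7] [0.4493 0.1294 0.08  ] [0.4466 0.1304 0.08  ] pred [303.0781 200.8625]
wrist plunger_head 0.86 [305.3, 214.9] [0.4493 0.1294 0.1325] [0.4471 0.128  0.1325] pred [302.1477 215.4023]
side die_mouth 0.87 [338.5, 237.8] [0.4493 0.1294 0.08  ] [0.4471 0.1272 0.08  ] pred [336.5509 237.7378]
side die_mouth 0.71 [279.5, 261.9] [0.4493 0.1294 0.08  ] [0.4656 0.234  0.08  ] pred [336.5509 237.7378]
side die_mouth 0.51 [336.6, 253.0] [0.4493 0.1294 0.08  ] [0.4222 0.1569 0.08  ] pred [336.5509 237.7378]
side plunger_head 0.98 [342.7, 305.4] [0.4493 0.1294 0.1325] [0.3075 0.2659 0.1325] pred [337.5458 210.5516]
side plunger_head 0.88 [383.3, 281.0] [0.4493 0.1294 0.1325] [0.3013 0.2005 0.1325] pred [337.5458 210.5516]
side plunger_head 0.69 [340.1, 210.0] [0.4493 0.1294 0.1325] [0.4477 0.1254 0.1325] pred [337.5458 210.5516]
```

View pics/g1_wrist.png

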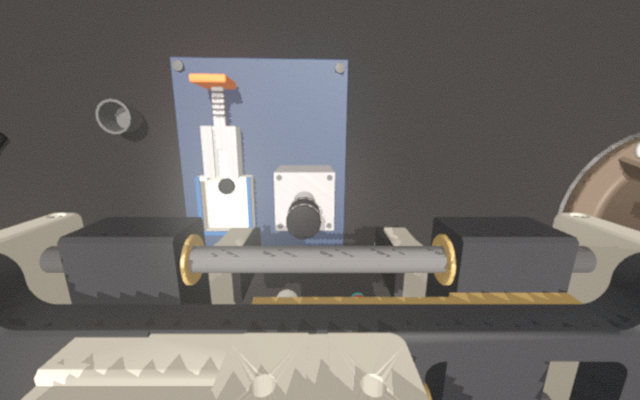

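The wrist picture shows the head at (303,215), almost centred between the open fingers. I correct the tilt and centring, then go down.

>>> apply_moves:
  increments: [0.0061, 0.0054, 0, 0.0309, -0.0249, -0.0052, 0, 0, 0, 0, 0, 0, 0, 0, -0.015, 0, 0, 0, 0, 0, -0.015, 0, 0, 0, 0, 0, -0.01, 0, 0, 0, 0, 0, 0, 0, 0, 0, 0, 0, 0, 0, 0, 0]

```text
t: 8.42
eef_pos: [0.4502, 0.1264, 0.1701]
ee_rot: [-3.14, 0.0, -2.767]
force: [0.0, -0.3, 0.9]
width: 0.0876
```

```bash
python3 f5.py g2 wrist
```

```text
8.4167 [0.4502 0.1264 0.1701] rv [0.0012 0.0009 0.0055] d [-0.0008  0.003  -0.0376] F [ 0.0249 -0.2852  0.8905] M [ 0.0959  0.0177 -0.0264] w 0.08760958659362472
wrist die_mouth 0.83 [318.2, 211.4] [0.4493 0.1294 0.08  ] [0.4476 0.1304 0.08  ] pred [316.7269 209.6883]
wrist plunger_head 0.85 [318.0, 235.3] [0.4493 0.1294 0.1325] [0.4471 0.1323 0.1325] pred [316.5109 230.6446]
```

>>> apply_moves:
  increments: [-0.002, 0.003, -0.012, 0, 0, 0.005, 0, 0, -0.012, 0, 0, 0, 0, 0, -0.012, 0, 0, 0, 0, 0, -0.007, 0, 0, 0, 0, 0, 0, 0, 0, 0, 0, 0, 0, 0, 0, 0]

```text
t: 9.07
eef_pos: [0.4511, 0.1316, 0.1308]
ee_rot: [3.141, 0.01, -2.761]
force: [0.1, 1.0, 0.2]
width: 0.0878
```

```bash
python3 f5.py g3 wrist
```

```text
9.0667 [0.4511 0.1316 0.1308] rv [-0.0041  0.0089 -0.0007] d [-0.0018 -0.0022  0.0017] F [0.0607 1.0426 0.2396] M [0.0569 0.0352 0.0013] w 0.0878052791217617
wrist die_mouth 0.88 [324.1, 223.5] [0.4493 0.1294 0.08  ] [0.4458 0.1321 0.08  ] pred [321.0114 218.5704]
wrist plunger_head 0.56 [323.8, 250.8] [0.4493 0.1294 0.1325] [0.4473 0.1306 0.1325] pred [321.2367 247.7326]
wrist plunger_head 0.51 [198.7, 47.2] [0.4493 0.1294 0.1325] [0.5412 0.0563 0.1325] pred [321.2367 247.7326]
```

>>> apply_moves:
  increments: [-0.0036, -0.0016, -0.006, -0.0041, 0.0089, 0, 0, 0, 0, 0, 0, 0, 0, 0, 0, 0, 0, 0]

```text
t: 9.47
eef_pos: [0.448, 0.1304, 0.1259]
ee_rot: [3.141, 0.002, -2.761]
force: [0.6, -0.2, -0.0]
width: 0.0875
```

```bash
python3 f5.py g4
```

```text
9.4667 [0.448  0.1304 0.1259] rv [-0.0017  0.0017 -0.0007] d [ 0.0014 -0.001   0.0066] F [ 0.5947 -0.1985 -0.0194] M [ 0.0266 -0.0703  0.0443] w 0.08751006563262678
```

>>> apply_moves:
  increments: [0, 0, -0.001, 0, 0, 0, 0, 0, 0, 0, 0, 0, 0, 0, 0, 0, 0, 0, 0, 0, 0, 0, 0, 0, 0, 0, 0, 0, 0, 0, 0, 0, 0, 0, 0, 0, 0, 0, 0, 0, 0, 0, 0, 0, 0, 0, 0, 0]
  hand: 1
  force: 15

```text
t: 10.13
eef_pos: [0.4481, 0.1305, 0.1251]
ee_rot: [3.141, 0.003, -2.761]
force: [-1.3, -0.5, -0.6]
width: 0.0397
```

```bash
python3 f5.py g5
```

```text
10.1333 [0.4481 0.1305 0.1251] rv [-0.0019  0.002  -0.0007] d [ 0.0012 -0.0011  0.0074] F [-1.266  -0.4576 -0.6049] M [ 0.0461 -0.0581 -0.0147] w 0.03973265009354702
```

>>> apply_moves:
  increments: [0, 0, 0, 0, 0, 0, 0, 0, 0, 0, 0, 0, 0, 0, 0, 0, 0, 0, 0, 0, 0, 0, 0, 0, 0, 0, 0, 0, 0, 0, 0, 0, 0, 0, 0, 0]

```text
t: 10.63
eef_pos: [0.4481, 0.1305, 0.1251]
ee_rot: [3.141, 0.003, -2.761]
force: [0.2, 0.5, -0.1]
width: 0.0278
```

```bash
python3 f5.py g5
```

```text
10.6333 [0.4481 0.1305 0.1251] rv [-0.002   0.0021 -0.0007] d [ 0.0012 -0.0011  0.0074] F [ 0.1654  0.536  -0.0791] M [ 0.065   0.0172 -0.0219] w 0.027754208254747285
```

>>> apply_moves:
  increments: [0, 0, 0.001, 0, 0, 0, 0, 0, 0.001, 0, 0, 0, 0, 0, 0, 0, 0, 0, 0, 0, 0, 0, 0, 0]

```text
t: 10.97
eef_pos: [0.4477, 0.1304, 0.1268]
ee_rot: [3.14, 0.002, -2.761]
force: [0.4, 0.0, -2.1]
width: 0.0276
```

```bash
python3 f5.py g5
```

```text
10.9667 [0.4477 0.1304 0.1268] rv [-0.0017  0.0012 -0.0004] d [ 0.0016 -0.001   0.0057] F [ 0.42    0.0349 -2.1442] M [ 0.1023 -0.1868  0.0511] w 0.0275949733015197
```

The wrist carries the plunger's weight (about 2.1 N). I raise it in small steps, watching the side force.

>>> apply_moves:
  increments: [0, 0, 0.001, 0, 0, 0, 0, 0, 0.002, 0, 0, 0, 0, 0, 0.002, 0, 0, 0, 0, 0, 0.001, 0, 0, 0, 0, 0, 0, 0, 0, 0]

```text
t: 11.38
eef_pos: [0.4477, 0.1304, 0.1332]
ee_rot: [3.14, 0.002, -2.761]
force: [0.5, 0.3, -1.5]
width: 0.0276
```

```bash
python3 f5.py g5
```

```text
11.3833 [0.4477 0.1304 0.1332] rv [-0.0017  0.001  -0.0003] d [ 0.0016 -0.001  -0.0007] F [ 0.4555  0.2582 -1.5101] M [ 0.1109 -0.2135  0.0374] w 0.027561001902766946
```

Side forces stay small, so I carry on in steps.

>>> apply_moves:
  increments: [0, 0, 0.001, 0, 0, 0, 0, 0, 0.002, 0, 0, 0, 0, 0, 0.002, 0, 0, 0, 0, 0, 0.002, 0, 0, 0, 0, 0, 0.002, 0, 0, 0, 0, 0, 0.001, 0, 0, 0, 0, 0, 0, 0, 0, 0]

```text
t: 11.97
eef_pos: [0.4477, 0.1304, 0.1445]
ee_rot: [3.14, 0.002, -2.761]
force: [0.2, -0.1, -2.8]
width: 0.0275
```

```bash
python3 f5.py g5
```

```text
11.9667 [0.4477 0.1304 0.1445] rv [-0.0019  0.0012 -0.0002] d [ 0.0017 -0.001  -0.012 ] F [ 0.2237 -0.1391 -2.7829] M [ 0.0731 -0.156   0.0003] w 0.027493609183747637
```

>>> apply_moves:
  increments: [0, 0, 0.001, 0, 0, 0, 0, 0, 0.002, 0, 0, 0, 0, 0, 0.002, 0, 0, 0, 0, 0, 0.002, 0, 0, 0, 0, 0, 0.002, 0, 0, 0, 0, 0, 0.002, 0, 0, 0, 0, 0, 0.002, 0, 0, 0, 0, 0, 0.002, 0, 0, 0, 0, 0, 0.001, 0, 0, 0, 0, 0, 0, 0, 0, 0, 0, 0, 0, 0, 0, 0]

```text
t: 12.88
eef_pos: [0.4476, 0.1304, 0.1624]
ee_rot: [3.14, 0.002, -2.761]
force: [0.5, 0.2, -2.1]
width: 0.0278
```

```bash
python3 f5.py g5 side; python3 -c "
import cv2
f=cv2.imread('pics/g5_side.png');cv2.imwrite('pics/g5c.png',cv2.resize(f[150:300,260:410],None,fx=4,fy=4,interpolation=cv2.INTER_CUBIC))"
```

```text
12.8833 [0.4476 0.1304 0.1624] rv [-0.0021  0.0013 -0.0002] d [ 0.0017 -0.001  -0.0299] F [ 0.4548  0.1803 -2.0725] M [ 0.0601 -0.2585  0.0057] w 0.027775967815150626
side die_mouth 0.57 [337.0, 239.5] [0.4493 0.1294 0.08  ] [0.4456 0.1322 0.08  ] pred [336.5509 237.7378]
side plunger_head 0.93 [341.3, 309.9] [0.4493 0.1294 0.1325] [0.3039 0.272  0.1325] pred [337.5458 210.5516]
side plunger_head 0.87 [342.3, 192.5] [0.4493 0.1294 0.1325] [0.4821 0.0847 0.1325] pred [337.5458 210.5516]
side plunger_head 0.75 [383.6, 281.7] [0.4493 0.1294 0.1325] [0.3003 0.2012 0.1325] pred [337.5458 210.5516]
```

View pics/g5c.png

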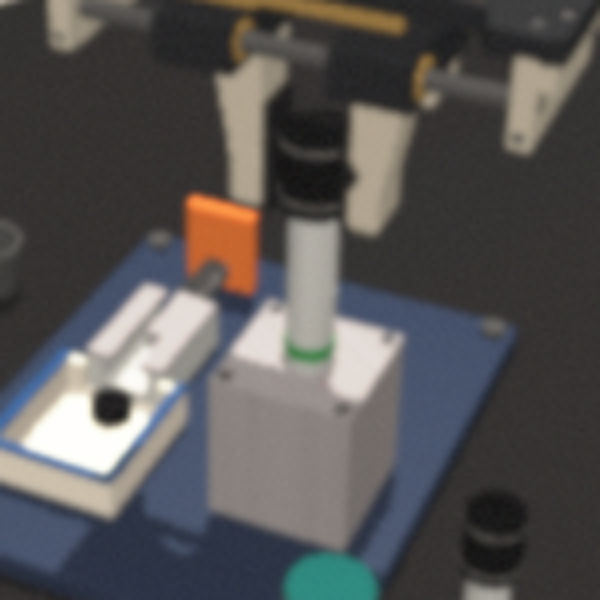

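The green band is bare at crop (308,352) with about 5 mm of rod below it, and no red shows. The pellet is in the tray and the tab is at rest. I hand in.

```bash
python3 -c "
from station import arm
arm.job_done()"
```

```text
the job is handed in; nothing more can be done
```

The pellet is out in the white tray, and the plunger is held at the right height with the green band showing and the red band hidden. I handed the job in at about 13 s of the 45 s limit; it reports no verdict.

- **Ejector:** I pushed the orange tab to its stop, where the force rose to about 26 N. The tab then sprang back. The last picture shows it at rest and the pellet still in the tray.
- **Plunger:** I gripped it by its black head and drew it straight up about 37 mm, 38 mm being the middle of the right range. Side forces read under 1 N at every stop and the tool is within 0.003 rad of vertical. The gripper reads 27.8 mm open on the 28 mm head and carries about 2.1 N, roughly the plunger's weight. The shift of the head in the side camera matches the lift to about 3 mm.
- **Bystanders:** The crucibles, jar and both look-alike plungers were not touched.
- **Disagreements:** The first fit of the station's yaw was about 0.014 rad off and I corrected it from the plate outline. The estimates of the head's position differed by 2 to 3 mm. The low side forces after gripping suggest the grasp was well centred.

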